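Free a stuck electrode and hang it level to dry

ROBOT

A 7-joint arm with a two-finger parallel gripper is mounted at the origin on the work surface. World frame = base frame: x ahead of the robot, y to its left, z up, the work surface at z = 0. Lengths are in m, angles in rad, forces in N, time in s.
With the tool pointing down it reaches from about 0.4 to 0.85 m from the base axis. Payload 10.4 kg.
Tool frame: the origin (TCP) lies on the centre line of the jaws, within the pads' length; the fingertips stand 17 mm ahead of it and the grasp point (between the pads) lies 2 mm behind it; z points along the fingers, y is the line along which they close (so a half turn about z gives the same grasp; the last joint's range is limited). The gripper opens to 85 mm and grips with 20 to 120 N. Pads are 22 mm wide; open, the fingers measure 114 mm over their backs; the gripper's body (76 mm by 85 mm) begins 54 mm behind the grasp point. The pads swing forward as they close: fully open they stand 13 mm farther back than shut.
Start: joints at [-1.165, 0.332, -0.065, 1.46, 0.022, 1.35, -0.088], TCP at [0.26, 0.568, 0.248] pointing down, gripper open.
Joint ranges: [-2.6, 2.6], [-0.5, 2.12], [-1.47, 1.34], [0.16, 2.42], [-1.27, 4.41], [0.06, 2.06], [-2.6, 2.6]. Speed limits (rad/s): [2.22, 2.22, 2.79, 2.79, 3.14, 3.14, 3.14].

INTERFACE

Orientations are given as a unit quaternion [x, y, z, w].
In Python, from workcell import get_obs, optics, job gives the robot as it stands. The module is installed in compiled form; this text tells all that it offers.
- The arm moves only by the tool send_rows, never from a script. Its argument "plan" is a list that holds one entry, the list of rows, each a list of 7 numbers: the turn, a rotation vector about the tool's x, y, z in units of 1.5 rad (1.0 is 1.5 rad), then the shift along the tool's x, y, z in units of 20 cm (1.0 is 20 cm), then the opening, from 0 (shut) to 1 (fully open). A call has 1 to 20 rows; each row shifts and turns the commanded pose from where the row before left it, along the tool's axes as they then stand; what a row does not reach is not made up. A row lasts 1/12 s, in which the tool goes at most 41.7 mm and 7.16 degrees, less where a joint would pass 70% of its speed; a pose out of reach is approached as far as the arm can. A call with a number of a shift or a turn outside -1 to 1 is refused whole. A call with a gripper value outside its range is refused whole. The fingers move at their own pace and stop on an object; "squeeze" is the grip in N (left out, the last holds). Time passes only in rows, so rows that do not move let the fingers close. It gives the time, the measured TCP pose, the force, the opening and the grip force at its end, in the units of the state.
- get_obs(): the state, without advancing time (a new reading comes with each control period).
- optics.camera(name): name is "scene" or "top" or "wrist"; returns the picture (400x640x3 uint8, red, green, blue); there is no depth.
- optics.get_calibration(name): a dict with "intrinsics" (3x3 intrinsics, pixels), "world_from_camera" (4x4, takes a point from camera to world coordinates); the wrist camera has in their place "T_tool_cam" (4x4, takes a point from camera to tool coordinates, whose origin is the TCP and whose axes are the flange's). Camera axes: x right, y up, looking along -z (the intrinsics and any distortion apply to the point x, -y, -z); pixel columns grow to the right and rows downward; lengths in m; the calibration is good to about 2 mm. A picture is of the moment at which its call begins: read the wrist's pose just before it. get_calibration takes no time and is no camera call.
- job.hand_in(): hands the job in; it is judged then, once.
The state is a dict: "clock": time; "joint_pos": joint angles; "joint_velocities": joint speeds; "tau": joint torques, N m; "position": TCP position; "ee_rot": TCP orientation; "ft_force": force on the tool from outside, world axes, zero at the start; "torque": the same for the moment, N m; "grip_width": opening from 0.0 (shut) to 1.0 (fully open); "grasp_force": force on a finger pad.
Only numpy, scipy, OpenCV 4.12 (cv2) and the standard library are available. Lean on these libraries where they do the work, as an engineer would, in place of code of your own. Each camera call takes 0.05 s, during which the arm holds its last target. There are 200 camera calls.

TASK

The graphite electrode plate is stuck fast between the rubber strips in the cell's slot: take it by its tab, rock it to and fro across its faces until both strips have given way, and only then draw it up, without lifting or shoving the cell. Stand it upright in a slot of the draining rack and let go, then take it again with the fingers clear of its holes (the bare shoulder beside the tab is the place) and hang it on the drying stand's hook by the one hole that makes it hang level. Leave the jar, the beaker and the power supply alone.

Things in the scene. Friction and masses are not known exactly. Their poses are not given: they have to be found in the camera images.
- plate: Electrode: flat L-shaped dark graphite plate, 10 mm thick, 0.13 to 0.2 kg, wide blade below, offset tab above. Origin: centre of the blade's underside; x = across the thickness (faces at -5, +5 mm), y = along its width, z = up. Blade: y -60 to +60, z 0 to 56 mm. Centre of mass y = +6.5, z = 41 mm. At the start it stands in the cell's slot, axes along the cell's, only the tab out of the lid.
- tab_top (a point): Middle of the tab's top edge (plate y = +25, z = 96 mm). The tab is y -10 to +60, z 56 to 96 mm of the plate, with three round 15 mm holes through it (along x) in a row.
- shoulder (a point): Middle of the shoulder, the bare top edge of the blade beside the tab (plate y = -35, z = 56 mm); the shoulder reaches from y = -60 to -10 mm.
- hole_a (a point): Centre of the tab's hole nearest the shoulder (plate y = +6.5 mm, z = 76 mm).
- hole_b (a point): Centre of the tab's middle hole (plate y = +27 mm, z = 76 mm).
- hole_c (a point): Centre of the tab's outer hole (plate y = +47.5 mm, z = 76 mm).
- cell: Electrode cell: grey plastic block on a steel foot with a white lid, 124 x 180 x 68 mm, about 2.7 kg, standing loose on the bench. Origin: centre of its underside; x = across the slot, y = along it, z = up. Lid top at z = 68 mm. The slot is 36 mm wide and 128 mm long. A straight pull on the stuck plate lifts the whole cell, as the strips' grip is stronger than its weight.
- slot_floor (a point): Middle of the slot's floor, on which the plate stands (cell z = 10 mm). A groove 12 mm wide, 6 mm deep keeps the plate's foot here, so the plate can rock only about its foot, towards the cell's +x and -x. Leaning it about 10 degrees about its foot (15 mm at the tab, some 12 N there) pushes the strip on that side back by 2 mm or more.
- strip_far (a joint): How far the rubber strip on the cell's +x side is pushed back towards +x, in m (0 at the start, at most 0.006). The strips, 110 mm long at cell z 30 to 38 mm, grip both faces of the plate. Given way above 0.0015; once pushed back it stays back for the rest of the job, and with both back the plate draws out freely.
- strip_near (a joint): How far the like strip on the cell's -x side is pushed back towards -x, in m (0 at the start, at most 0.006); given way above 0.0015.
- rack: Draining rack, fixed: white tray 110 (x) x 150 (y) x 12 mm with eight upright round-topped pegs 7 mm thick, tops 41 mm above the bench, at x = -33, -11, +11, +33 and y = -36, +36 mm: three slots 15 mm wide at x = -22, 0, +22 mm. A plate stands in a slot on the tray's top (z = 12 mm), its width along y, either way round. Origin: centre of the underside.
- stand: Drying stand, fixed: white drip tray 150 (x) x 170 (y) x 14 mm, steel post 12 mm thick at x = +55 mm, 164 mm high. Origin: centre of the tray's underside. A 6 mm steel rod runs level from the post along -x to x = -35 mm, axis at z = 160 mm, then turns gently up to the tip. A plate hangs on it with its faces across the rod.
- hook_mid (a point): On the axis of the hook's level rod (stand x = 0, y = 0, z = 160 mm); from here the level part reaches 35 mm towards -x and 49 mm towards +x, to the post.
- hook_tip (a point): Centre of the hook's upturned free end, 6 mm thick (stand x = -47, z = 166 mm).
- jar: Bystander: brown glass jar with a white cap, 72 mm across, 105 mm high; origin under its centre.
- beaker: Bystander: clear glass beaker, 56 mm across, 66 mm high; origin under its centre.
- supply: Bystander: black power supply box, 75 x 115 x 64 mm; origin under its centre.
Things that resemble listed ones, but are neither listed nor needed, are in the scene too. What is shaped like the stand but red is not meant. What is shaped like the plate but blue is not meant.

How it is judged:
By the outcome, as a careful person would: the job done as asked, in the order asked, and still so for the second after the job is handed in, with the robot touching nothing.
It also fails if it takes over 72 s, if anything falls off the work surface, if the arm or the gripper's body presses on something with over 40 N, if the wrist force passes 120 N, or if a joint passes its speed limit or range.

## Working session

There is one attempt and no reset: what is moved stays moved. The work goes in short steps, Python scripts to look and compute and a tool call to move; the robot and the scene stay as the last step left them, time stands still between calls to the robot, and variables do not carry over. Pictures are saved under pics/ and viewed, at most 10 in all, crops included, and the job is handed in when it is done.

Besides the shell and the picture viewer there is one more tool, called after "Call:" in YAML: its name, and indented under it one key for each argument. send_rows: Moves the arm, as the interface text tells. Its arguments: {"type":"object","properties":{"plan":{"type":"array"},"squeeze":{"type":"number"}},"required":["plan"]}

```bash
mkdir -p pics
python3 - <<'E'
from workcell import get_obs, optics
import cv2,numpy as np
o=get_obs();print({k:np.round(v,4).tolist() for k,v in o.items()})
for n in("scene","top"):
    im=optics.camera(n);cv2.imwrite(f"pics/{n}0.png",im[:,:,::-1]);c=optics.get_calibration(n);print(n,{k:np.round(v,4).tolist() if not isinstance(v,str) else v for k,v in c.items()})
c=optics.get_calibration("wrist");print(c)
E
```

```text
{'clock': 0.0, 'joint_pos': [-1.1646, 0.3328, -0.0647, 1.4609, 0.0216, 1.3499, -0.0885], 'joint_velocities': [0.0016, 0.0014, 0.0003, 0.0006, -0.0001, 0.0006, 0.0018], 'tau': [0.0007, -62.5443, 0.0497, -39.1613, 0.0164, 0.01, 0.0], 'position': [0.2597, 0.5681, 0.2475], 'ee_rot': [0.2127, 0.9771, -0.0007, -0.0001], 'ft_force': [1.2547, -0.25, -0.052], 'torque': [0.0517, -0.0165, -0.0298], 'grasp_force': 0.0, 'grip_width': 0.9981}
scene {'intrinsics': [[461.4785, 0.0, 312.2942], [0.0, 461.4785, 198.9277], [0.0, 0.0, 1.0]], 'world_from_camera': [[-0.5558, -0.6194, 0.5545, 1.1484], [0.8313, -0.413, 0.3719, 0.4269], [-0.0013, 0.6677, 0.7444, 0.9091], [0.0, 0.0, 0.0, 1.0]]}
top {'intrinsics': [[406.0838, 0.0, 321.0975], [0.0, 406.0838, 187.7373], [0.0, 0.0, 1.0]], 'world_from_camera': [[0.0058, 0.9742, -0.2254, 0.3857], [-1.0, 0.0061, 0.0005, 0.0216], [0.0018, 0.2254, 0.9743, 0.9619], [0.0, 0.0, 0.0, 1.0]]}
{'intrinsics': array([[324.76979494,   0.        , 314.86848787],
       [  0.        , 324.76979494, 198.43623693],
       [  0.        ,   0.        ,   1.        ]]), 'T_tool_cam': array([[-6.90375874e-04,  9.65090764e-01,  2.61914759e-01,
         6.67272307e-02],
       [ 9.99999625e-01,  8.03010954e-04, -3.23016695e-04,
        -1.45403845e-03],
       [-5.22060849e-04,  2.61914438e-01, -9.65090957e-01,
        -1.24850848e-01],
       [ 0.00000000e+00,  0.00000000e+00,  0.00000000e+00,
         1.00000000e+00]])}
```

View pics/scene0.png

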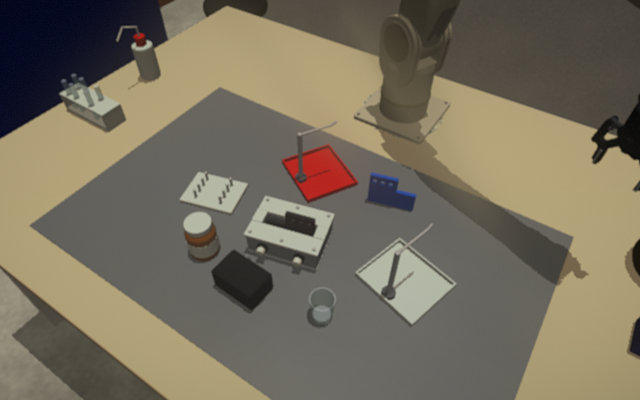

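View pics/top0.png

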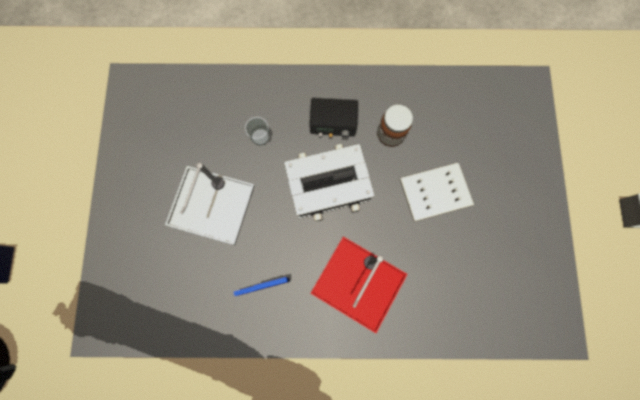

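The scene view shows the cell at (290,230) with the plate's tab in its slot. The rack is at (214,192), the white stand at (405,280), and the red stand and blue plate are decoys. In the top view the cell is at (329,180), the stand tray at (210,205) and the rack at (437,191).

```bash
cat > h.py <<'E'
from workcell import get_obs, optics
import cv2,numpy as np
from scipy.spatial.transform import Rotation as R
def ray(n,uv,obs=None):
    c=optics.get_calibration(n);K=c["intrinsics"];uv=np.atleast_2d(np.array(uv,float))
    if n=="wrist":
        T=np.eye(4);T[:3,:3]=R.from_quat(obs["ee_rot"]).as_matrix();T[:3,3]=obs["position"];T=T@c["T_tool_cam"]
    else:T=c["world_from_camera"]
    T=np.array(T);d=np.c_[(uv[:,0]-K[0][2])/K[0][0],-(uv[:,1]-K[1][2])/K[1][1],-np.ones(len(uv))]
    return T[:3,3],d@T[:3,:3].T
def onz(n,uv,z,obs=None):
    p,d=ray(n,uv,obs);return p+d*((z-p[2])/d[:,2])[:,None]
def tri(l):
    # l: list of (name,uv[,obs])
    A=np.zeros((3,3));b=np.zeros(3)
    for a in l:
        p,d=ray(*a);d=d[0]/np.linalg.norm(d[0]);M=np.eye(3)-np.outer(d,d);A+=M;b+=M@p
    return np.linalg.solve(A,b)
def proj(n,P,obs=None):
    c=optics.get_calibration(n);K=np.array(c["intrinsics"])
    if n=="wrist":
        T=np.eye(4);T[:3,:3]=R.from_quat(obs["ee_rot"]).as_matrix();T[:3,3]=obs["position"];T=T@c["T_tool_cam"]
    else:T=np.array(c["world_from_camera"])
    q=(np.atleast_2d(P)-T[:3,3])@T[:3,:3];return np.c_[K[0,2]+K[0,0]*q[:,0]/-q[:,2],K[1,2]+K[1,1]*q[:,1]/q[:,2]]
E
python3 - <<'E'
from h import *
im=cv2.imread("pics/top0.png");hsv=cv2.cvtColor(im,cv2.COLOR_BGR2HSV)
m=((hsv[...,1]<60)&(hsv[...,2]>140)).astype(np.uint8)*255
m[:65]=0;m[360:]=0
m=cv2.morphologyEx(m,cv2.MORPH_CLOSE,np.ones((5,5)))
m=cv2.morphologyEx(m,cv2.MORPH_OPEN,np.ones((5,5)))
cs,_=cv2.findContours(m,cv2.RETR_EXTERNAL,cv2.CHAIN_APPROX_NONE)
for c in cs:
    if cv2.contourArea(c)<1500: continue
    u=c[:,0].mean(0);z=.068 if 280<u[0]<370 else (.014 if u[0]<280 else .012)
    w=onz("top",c[:,0],z)[:,:2].astype(np.float32)
    r=cv2.minAreaRect(w);print(u,z,np.round(r[0],4),np.round(r[1],4),r[2],np.round(cv2.boxPoints(r),3).tolist())
big=[cv2.resize(im[y:y+90,x:x+100],None,fx=4,fy=3.3,interpolation=cv2.INTER_CUBIC) for x,y in((280,135),(160,150))]
sc=cv2.imread("pics/scene0.png")
b2=[cv2.resize(sc[y:y+90,x:x+110],(400,297),interpolation=cv2.INTER_CUBIC) for x,y in((235,185),(350,220))]
cv2.imwrite("pics/z.png",np.vstack([np.hstack(big),np.hstack(b2)]))
E
```

```text
[326.83500456 247.09389243] 0.068 [0.4657 0.0261] [0.6918 0.4675] 89.84952545166016 [[0.23100000619888306, -0.3190000057220459], [0.6990000009536743, -0.3199999928474426], [0.699999988079071, 0.3709999918937683], [0.2329999953508377, 0.37299999594688416]]
```

View pics/z.png

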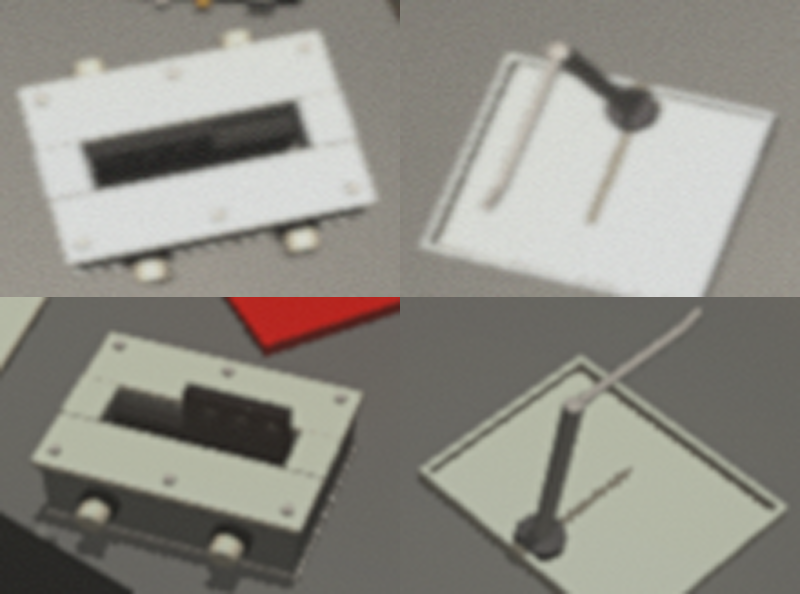

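The zoom shows the tab over the slot's world +y half (left in the top view, right in the scene view). The stand's post base is at about top (218,182), and its rod runs from (200,165) to about (182,212), with the tip towards the robot.

Run:
```python
from h import *
im=cv2.imread("pics/top0.png");hsv=cv2.cvtColor(im,cv2.COLOR_BGR2HSV)
for p in((240,300),(195,170),(180,330),(180,420),(205,210)):print(hsv[p[0],p[1]],end=' ')
print()
m=((hsv[...,1]<40)&(hsv[...,2]>175)).astype(np.uint8)*255
m[:65]=0;m[360:]=0
m=cv2.morphologyEx(m,cv2.MORPH_OPEN,np.ones((5,5)))
cs,_=cv2.findContours(m,cv2.RETR_EXTERNAL,cv2.CHAIN_APPROX_NONE)
for c in cs:
    if cv2.contourArea(c)<1000: continue
    u=c[:,0].mean(0);z=.068 if 280<u[0]<370 else (.014 if u[0]<280 else .012)
    w=onz("top",c[:,0],z)[:,:2].astype(np.float32)
    r=cv2.minAreaRect(w);b=cv2.boxPoints(r);print(u,z,np.round(r[0],4),np.round(r[1],4),round(r[2],2),np.round(b,3).tolist())
# slot: dark inside lid
d=((hsv[...,2]<110)).astype(np.uint8)*255
d[:150]=0;d[205:]=0;d[:,:295]=0;d[:,362:]=0
c=max(cv2.findContours(d,cv2.RETR_EXTERNAL,cv2.CHAIN_APPROX_NONE)[0],key=cv2.contourArea)
r=cv2.minAreaRect(onz("top",c[:,0],.068)[:,:2].astype(np.float32));print("slot",r)
print("tab top scene",onz("scene",[(285.9,211),(315.3,218.6)],.106))
# rod: ends in top & scene zoom px
t=lambda x,y:(160+x/4,150+y/3.3); s=lambda x,y:(350+x*110/400,220+y*90/297)
print("rodpost",tri([("top",t(160,48)),("scene",s(175,107))]),"tip",tri([("top",t(88,207)),("scene",s(300,14))]))
print("rodpost z.16",onz("top",[t(160,48)],.162),onz("scene",[s(175,107)],.162),"tip",onz("top",[t(88,207)],.166),onz("scene",[s(300,14)],.166))
print("postbase",onz("top",[t(233,107)],.016),onz("scene",[s(140,237)],.016))
```

```text
[ 16  18 157] [ 18  19 134] [20 42 36] [ 26  26 160] [ 21  22 185] 
[211.42857143 204.57518797] 0.014 [0.5621 0.2818] [0.1606 0.1503] 74.86 [[0.4690000116825104, 0.2240000069141388], [0.6140000224113464, 0.1850000023841858], [0.656000018119812, 0.3400000035762787], [0.5109999775886536, 0.3790000081062317]]
[436.45641026 191.43589744] 0.012 [ 0.5997 -0.2559] [0.109 0.148] 15.87 [[0.5270000100135803, -0.20000000298023224], [0.5680000185966492, -0.34200000762939453], [0.671999990940094, -0.31200000643730164], [0.6320000290870667, -0.17000000178813934]]
[328.08914729 178.2248062 ] 0.068 [0.619  0.0058] [0.1358 0.1807] 14.25 [[0.531000018119812, 0.07699999958276749], [0.574999988079071, -0.09799999743700027], [0.7070000171661377, -0.06499999761581421], [0.6629999876022339, 0.10999999940395355]]
slot ((0.6139982342720032, 0.004232391715049744), (0.03259589895606041, 0.12318024039268494), 14.4448823928833)
tab top scene [[ 0.61440353 -0.00388582  0.106     ]
 [ 0.59586953  0.06438888  0.106     ]]
rodpost [0.61707026 0.27126298 0.16226062] tip [0.51654226 0.29884134 0.16541532]
rodpost z.16 [[0.61798485 0.26946045 0.162     ]] [[0.61575653 0.27294394 0.162     ]] tip [[0.51730082 0.29662775 0.166     ]] [[0.51569388 0.30070332 0.166     ]]
postbase [[0.61609902 0.26772942 0.016     ]] [[0.61842341 0.27298583 0.016     ]]
```

Call:
send_rows:
  plan:
    - [[0,0,0.066,0,0,0,1],[0,0,0.066,0,0,0,1],[0,0,0.066,0,0,0,1],[0,0,0.066,0,0,0,1],[0,0,0.066,0,0,0,1],[0,0,0.066,0,0,0,1],[0,0,0.066,0,0,0,1],[0,0,0.066,0,0,0,1],[0,0,0.067,0,0,0,1],[0,0,0,-0.1266,0.0428,0,1],[0,0,0,-0.1266,0.0428,0,1],[0,0,0,-0.1266,0.0428,0,1],[0,0,0,-0.1266,0.0428,0,1],[0,0,0,-0.1266,0.0428,0,1],[0,0,0,-0.1266,0.0428,0,1],[0,0,0,-0.1266,0.0428,0,1],[0,0,0,-0.1266,0.0428,0,1],[0,0,0,-0.1266,0.0428,0,1],[0,0,0,-0.1266,0.0428,0,1],[0,0,0,-0.1266,0.0428,0,1]]

```text
clock: 1.77
position: [0.4203, 0.3205, 0.248]
ee_rot: [0.614, 0.79, -0.0, -0.0]
ft_force: [-0.0, 1.0, 0.0]
grip_width: 1.001
grasp_force: 0.0
```

Call:
send_rows:
  plan:
    - [[0,0,0,-0.1266,0.0428,0,1],[0,0,0,-0.1266,0.0428,0,1],[0,0,0,-0.1266,0.0428,0,1],[0,0,0,-0.1266,0.0428,0,1],[0,0,0,-0.1266,0.0428,0,1],[0,0,0,-0.1266,0.0428,0,1],[0,0,0,-0.1266,0.0428,0,1],[0,0,0,-0.1266,0.0428,0,1],[0,0,0,-0.1266,0.0428,0,1],[0,0,0,-0.1266,0.0428,0,1],[0,0,0,-0.1266,0.0428,0,1],[0,0,0,-0.1266,0.0428,0,1],[0,0,0,-0.1266,0.0428,0,1],[0,0,0,0,0,0,1],[0,0,0,0,0,0,1],[0,0,0,0,0,0,1]]

```text
clock: 3.1
position: [0.6087, 0.0309, 0.2479]
ee_rot: [0.614, 0.79, -0.0, -0.0]
ft_force: [-0.0, -0.0, -0.2]
grip_width: 1.003
grasp_force: 0.0
```

Run:
```python
from h import *
o=get_obs();print({k:np.round(o[k],4).tolist() for k in("clock","joint_pos","position","ee_rot","ft_force")})
im=optics.camera("wrist")[:,:,::-1];cv2.imwrite("pics/w1.png",im)
```

```text
{'clock': 3.1, 'joint_pos': [-0.5082, 0.3134, 0.4809, 1.529, -0.1475, 1.3362, 0.237], 'position': [0.6087, 0.0309, 0.2479], 'ee_rot': [0.6135, 0.7897, -0.0002, -0.0005], 'ft_force': [-0.0474, -0.0145, -0.1618]}
```

View pics/w1.png

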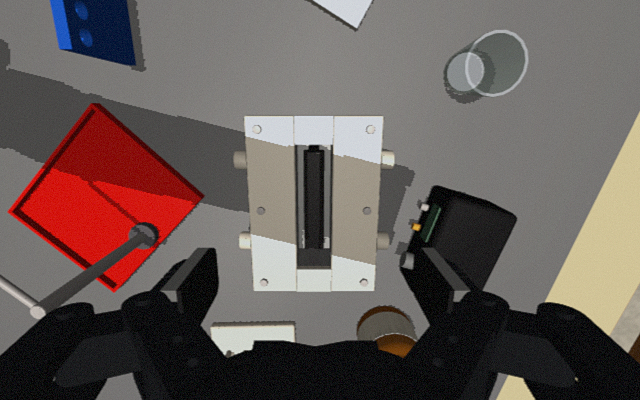

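The wrist view shows the tab's top from (305,149) to (324,248). The lid spans cols 245–383 and rows 115–291.

Run:
```python
from h import *
o=get_obs();im=cv2.imread("pics/w1.png");g=cv2.cvtColor(im,cv2.COLOR_BGR2GRAY)
for r in (160,180,200,220,240,255): print(r,g[r,292:336].tolist())
print(g[140:156,314].tolist(),g[238:256,314].tolist())
Ri=R.from_quat(o["ee_rot"])
P=onz("wrist",[(305,149),(324,149),(305,247),(324,247)],.106,o);print(P);print(Ri.inv().apply(P-o["position"]).round(4))
P=onz("wrist",[(245,116),(383,116),(249,290),(376,291)],.068,o);print(P, P.mean(0))
```

```text
160 [157, 144, 105, 62, 34, 66, 99, 118, 111, 116, 116, 70, 23, 26, 17, 31, 43, 37, 41, 41, 43, 34, 44, 45, 45, 46, 39, 35, 33, 25, 13, 20, 73, 107, 113, 114, 115, 114, 78, 38, 63, 118, 152, 159]
180 [151, 150, 129, 76, 45, 49, 96, 110, 112, 111, 115, 82, 29, 17, 20, 28, 36, 42, 36, 32, 35, 40, 35, 38, 44, 43, 46, 33, 30, 18, 12, 23, 93, 114, 114, 111, 109, 105, 68, 51, 80, 134, 150, 150]
200 [151, 150, 137, 90, 41, 47, 88, 113, 109, 106, 109, 83, 43, 21, 21, 16, 32, 36, 39, 35, 41, 37, 30, 39, 32, 32, 34, 32, 27, 20, 9, 22, 84, 113, 109, 112, 108, 88, 50, 53, 108, 140, 155, 155]
220 [147, 149, 138, 108, 62, 44, 72, 99, 106, 106, 109, 94, 54, 15, 24, 27, 36, 36, 38, 29, 37, 34, 39, 25, 40, 37, 28, 26, 16, 12, 21, 32, 83, 108, 105, 106, 108, 79, 49, 52, 107, 148, 151, 150]
240 [144, 147, 150, 123, 77, 45, 61, 97, 102, 98, 114, 151, 117, 45, 29, 36, 34, 35, 31, 32, 33, 32, 34, 31, 34, 30, 31, 26, 27, 17, 26, 37, 91, 153, 167, 170, 170, 111, 38, 68, 123, 142, 149, 147]
255 [211, 213, 216, 206, 127, 50, 41, 49, 48, 51, 57, 56, 52, 52, 55, 49, 54, 51, 51, 54, 51, 52, 53, 51, 52, 47, 48, 52, 54, 55, 53, 58, 52, 55, 54, 49, 52, 44, 71, 131, 195, 180, 153, 153]
[210, 212, 216, 216, 169, 48, 0, 18, 13, 11, 20, 9, 26, 43, 34, 39] [29, 31, 34, 35, 31, 23, 33, 37, 37, 28, 39, 52, 50, 49, 52, 52, 50, 53]
[[ 0.59072124  0.06319602  0.106     ]
 [ 0.60577082  0.06704217  0.106     ]
 [ 0.61147028 -0.02075702  0.106     ]
 [ 0.6277972  -0.01658459  0.106     ]]
[[ 0.035  -0.0093  0.142 ]
 [ 0.035   0.0062  0.142 ]
 [-0.0515 -0.0101  0.1419]
 [-0.0515  0.0068  0.1419]]
[[ 0.53060637  0.07423525  0.068     ]
 [ 0.65227296  0.1053294   0.068     ]
 [ 0.56899669 -0.09916846  0.068     ]
 [ 0.69883976 -0.06720594  0.068     ]] [0.61267894 0.00329756 0.068     ]
```

Call:
send_rows:
  plan:
    - [[0,0,0,0,-0.0075,0.1,1],[0,0,0,0,0,0.12,1],[0,0,0,0,0,0.12,1],[0,0,0,0,0,0.12,1],[0,0,0,0,0,0.1,0.6],[0,0,0,0,0,0.08,0.4],[0,0,0,0,0,0.06,0.4],[0,0,0,0,0,0.04,0.3],[0,0,0,0,0,0.02,0.25],[0,0,0,0,0,0,0],[0,0,0,0,0,0,0],[0,0,0,0,0,0,0],[0,0,0,0,0,0,0],[0,0,0,0,0,0,0],[0,0,0,0,0,0,0],[0,0,0,0,0,0,0],[0,0,0,0,0,0,0],[0,0,0,0,0,0,0]]
  squeeze: 70

```text
clock: 4.65
position: [0.6074, 0.0302, 0.0964]
ee_rot: [0.614, 0.79, 0.0, -0.0]
ft_force: [-2.8, 3.6, -2.3]
grip_width: 0.102
grasp_force: 69.4
```

Call:
send_rows:
  plan:
    - [[0.0215,0,0,0,0.0139,0,0],[0.0215,0,0,0,0.0139,0,0],[0.0215,0,0,0,0.0139,0,0],[0.0215,0,0,0,0.0139,0,0],[0.0215,0,0,0,0.0139,0,0],[0.0215,0,0,0,0.0139,0,0],[0,0,0,0,0,0,0],[0,0,0,0,0,0,0],[0,0,0,0,0,0,0],[0,0,0,0,0,0,0]]

```text
clock: 5.48
position: [0.6225, 0.0342, 0.096]
ee_rot: [0.611, 0.786, -0.077, -0.061]
ft_force: [-10.8, 1.8, 9.3]
grip_width: 0.105
grasp_force: 71.2
```

Run:
```python
from h import *
o=get_obs();print({k:np.round(o[k],4).tolist() for k in("clock","position","ee_rot","ft_force","torque")})
print(np.degrees(R.from_quat(o["ee_rot"]).as_matrix()[2,1]))
im=optics.camera("top")[:,:,::-1];a=cv2.imread("pics/top0.png")
im=np.vstack([cv2.resize(x[130:220,260:390],(640,300),interpolation=cv2.INTER_CUBIC) for x in(a,im)]);cv2.imwrite("pics/t2.png",im)
```

```text
{'clock': 5.4833, 'position': [0.6225, 0.0342, 0.096], 'ee_rot': [0.6107, 0.7858, -0.0769, -0.0606], 'ft_force': [-10.7931, 1.7935, 9.3038], 'torque': [0.3038, 2.6146, -0.26]}
-11.16560508083622
```

Call:
send_rows:
  plan:
    - [[-0.0215,0,0,0,-0.0139,0,0],[-0.0215,0,0,0,-0.0139,0,0],[-0.0215,0,0,0,-0.0139,0,0],[-0.0215,0,0,0,-0.0139,0,0],[-0.0215,0,0,0,-0.0139,0,0],[-0.0215,0,0,0,-0.0139,0,0],[0,0,0,0,0,0,0],[-0.0215,0,0,0,-0.0139,0,0],[-0.0215,0,0,0,-0.0139,0,0],[-0.0215,0,0,0,-0.0139,0,0],[-0.0215,0,0,0,-0.0139,0,0],[-0.0215,0,0,0,-0.0139,0,0],[-0.0215,0,0,0,-0.0139,0,0],[0,0,0,0,0,0,0],[0,0,0,0,0,0,0],[0,0,0,0,0,0,0],[0,0,0,0,0,0,0]]

```text
clock: 6.95
position: [0.5934, 0.0261, 0.0971]
ee_rot: [0.611, 0.786, 0.077, 0.06]
ft_force: [3.3, 2.6, 6.1]
grip_width: 0.101
grasp_force: 71.0
```

Run:
```python
from h import *
o=get_obs();print({k:np.round(o[k],4).tolist() for k in("clock","position","ee_rot","ft_force","torque")})
print(np.degrees(R.from_quat(o["ee_rot"]).as_matrix()[2,1]))
im=optics.camera("scene")[:,:,::-1];a=cv2.imread("pics/scene0.png")
# cell displacement via template of near cell face/lid front edge
t=a[225:275,240:335];
r=cv2.matchTemplate(im[205:295,220:355].copy(),t,cv2.TM_CCOEFF_NORMED);print(cv2.minMaxLoc(r))
im=np.hstack([cv2.resize(x[180:270,235:345],(400,330),interpolation=cv2.INTER_CUBIC) for x in(a,im)]);cv2.imwrite("pics/s2.png",im)
```

```text
{'clock': 6.95, 'position': [0.5934, 0.0261, 0.0971], 'ee_rot': [0.6106, 0.7858, 0.0774, 0.0604], 'ft_force': [3.2856, 2.6234, 6.1465], 'torque': [0.2538, -0.3502, 0.0029]}
11.198943423832988
(-0.311518132686615, 0.9853993654251099, (15, 0), (20, 20))
```

View pics/s2.png

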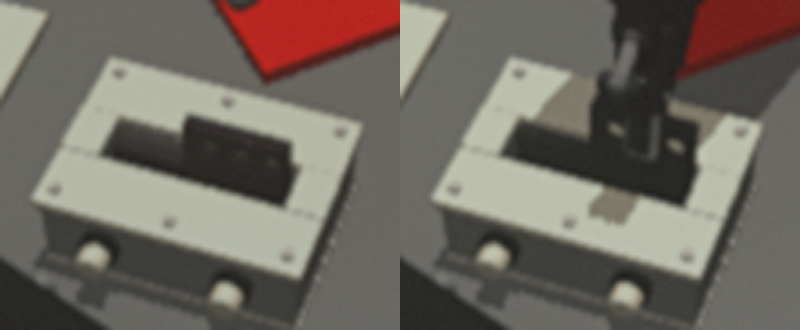

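The wrist is gripping the tab, and the plate is tilted towards the robot. The cell has not moved (template match at zero offset). I'll return upright and draw up gently.

Call:
send_rows:
  plan:
    - [[0.0215,0,0,0,0.0139,0,0],[0.0215,0,0,0,0.0139,0,0],[0.0215,0,0,0,0.0139,0,0],[0.0215,0,0,0,0.0139,0,0],[0.0215,0,0,0,0.0139,0,0],[0.0215,0,0,0,0.0139,0,0],[0,0,0,0,0,0,0],[0,0,0,0,0,0,0],[0,0,0,0,0,-0.01,0],[0,0,0,0,0,-0.01,0],[0,0,0,0,0,0,0],[0,0,0,0,0,0,0]]

```text
clock: 8.0
position: [0.6074, 0.0298, 0.1018]
ee_rot: [0.614, 0.79, 0.0, 0.0]
ft_force: [-0.3, -0.7, -1.7]
grip_width: 0.101
grasp_force: 70.0
```

Call:
send_rows:
  plan:
    - [[0,0,0,0,0,-0.06,0],[0,0,0,0,0,-0.1,0],[0,0,0,0,0,-0.12,0],[0,0,0,0,0,-0.12,0],[0,0,0,0,0,-0.12,0],[0,0,0,0,0,-0.12,0],[0,0,0,0,0,-0.12,0],[0,0,0,0,0,-0.12,0],[0,0,0,0,0,-0.1,0],[0,0,-0.0186,0,0,0,0]]

```text
clock: 8.83
position: [0.6088, 0.0296, 0.3031]
ee_rot: [0.603, 0.798, 0.003, 0.002]
ft_force: [0.3, -0.1, -1.7]
grip_width: 0.105
grasp_force: 70.2
```

Call:
send_rows:
  plan:
    - [[0,0,0,-0.1171,-0.0306,0,0],[0,0,0,-0.1171,-0.0306,0,0],[0,0,0,-0.1171,-0.0306,0,0],[0,0,0,-0.1171,-0.0306,0,0],[0,0,0,-0.1171,-0.0306,0,0],[0,0,0,-0.1171,-0.0306,0,0],[0,0,0,-0.1171,-0.0306,0,0],[0,0,0,-0.1171,-0.0306,0,0],[0,0,0,-0.1171,-0.0306,0,0],[0,0,0,-0.1171,-0.0306,0,0],[0,0,0,-0.1171,-0.0306,0,0],[0,0,0,-0.1171,-0.0306,0,0],[0,0,0,-0.1171,-0.0306,0,0],[0,0,0,-0.1171,-0.0306,0,0],[0,0,0,0,0,0,0],[0,0,0,0,0,0,0],[0,0,0,0,0,0,0]]

```text
clock: 10.25
position: [0.615, -0.3083, 0.2979]
ee_rot: [0.602, 0.798, 0.0, 0.0]
ft_force: [0.6, 0.3, -1.4]
grip_width: 0.105
grasp_force: 70.0
```

Run:
```python
from h import *
import json
o=get_obs();print({k:np.round(o[k],4).tolist() for k in("clock","position","ee_rot","ft_force")})
im=optics.camera("wrist")[:,:,::-1];cv2.imwrite("pics/w2.png",im)
json.dump({k:np.array(v).tolist() for k,v in o.items()},open("o2.json","w"))
```

```text
{'clock': 10.25, 'position': [0.615, -0.3083, 0.2979], 'ee_rot': [0.6024, 0.7982, 0.0004, 0.0], 'ft_force': [0.6227, 0.2602, -1.3723]}
```

View pics/w2.png

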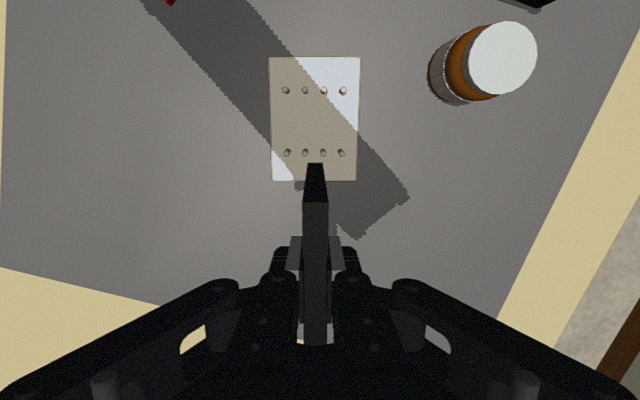

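The wrist view shows the rack pegs at rows 90 and 153, cols about 285, 305, 324 and 342. The plate held in the jaws has its end face's foot at (315,163), and its tab top starts at row 203.

Run:
```python
from h import *
import json
o=json.load(open("o2.json"));Ri=R.from_quat(o["ee_rot"])
im=cv2.imread("pics/w2.png")
P=onz("wrist",[(285,90),(305,90),(324,90),(343,90),(286.5,153),(305,153),(323,153),(341,153)],.0395,o)
print(Ri.inv().apply(P-o["position"]).round(4));print("c",P.mean(0)); d=P[:4].mean(0)-P[4:].mean(0);print(np.linalg.norm(d),np.degrees(np.arctan2(-d[0],d[1])))
g=((im.astype(int).max(2)<150)).astype(np.uint8)
w=onz("wrist",[(269,57),(361,57),(272,181),(357,181)],.012,o);print("tray",w.mean(0),w)
gg=cv2.cvtColor(im,cv2.COLOR_BGR2GRAY)
for r in(164,168,185,200,205,215,225):print(r,gg[r,296:336].tolist())
print(gg[155:215,315].tolist())
# predicted plate corners: foot end y=+60 (tool x .035), z tool +.0864
pl=lambda y,x,z:Ri.apply([y-.025,x,.0864-z])+np.array(o["position"])
print(proj("wrist",[pl(.06,s*.005,z) for z in(0,.096) for s in(-1,1)],o))
```

```text
[[ 0.0876 -0.0347  0.2584]
 [ 0.0876 -0.0122  0.2584]
 [ 0.0876  0.0091  0.2584]
 [ 0.0875  0.0304  0.2584]
 [ 0.0171 -0.0346  0.2584]
 [ 0.0171 -0.0128  0.2584]
 [ 0.0171  0.0084  0.2584]
 [ 0.017   0.0296  0.2584]]
c [ 0.5987191  -0.25845413  0.0395    ]
0.0705076257539736 15.48198352730273
tray [ 0.59966352 -0.25880698  0.012     ] [[ 0.52781448 -0.20209753  0.012     ]
 [ 0.63153624 -0.17259098  0.012     ]
 [ 0.56685488 -0.34526379  0.012     ]
 [ 0.67244848 -0.31527563  0.012     ]]
164 [142, 147, 142, 140, 143, 143, 145, 147, 151, 146, 148, 92, 27, 6, 0, 13, 3, 1, 6, 10, 13, 8, 3, 7, 8, 13, 66, 133, 146, 146, 145, 146, 143, 146, 147, 143, 145, 146, 146, 143]
168 [146, 148, 148, 139, 146, 143, 145, 147, 147, 149, 104, 35, 9, 4, 16, 5, 12, 10, 7, 25, 14, 5, 9, 3, 24, 3, 21, 97, 135, 147, 148, 145, 142, 141, 145, 142, 145, 144, 146, 149]
185 [79, 80, 80, 82, 79, 81, 86, 84, 54, 12, 4, 10, 13, 14, 11, 13, 19, 16, 7, 13, 7, 26, 10, 5, 16, 22, 0, 12, 4, 21, 70, 82, 78, 78, 80, 82, 83, 81, 75, 77]
200 [139, 135, 136, 133, 137, 117, 67, 20, 5, 7, 17, 6, 14, 5, 8, 11, 4, 17, 5, 8, 5, 1
[... 232 characters left out ...]
, 79, 80]
215 [133, 131, 135, 138, 130, 122, 75, 33, 40, 35, 40, 34, 34, 35, 34, 28, 35, 31, 35, 39, 37, 35, 34, 35, 33, 29, 37, 44, 35, 32, 38, 37, 59, 74, 77, 78, 77, 85, 81, 79]
225 [131, 126, 130, 132, 133, 120, 75, 31, 28, 36, 34, 39, 35, 33, 32, 36, 38, 35, 36, 26, 22, 39, 25, 37, 33, 33, 33, 36, 28, 32, 36, 35, 58, 76, 85, 74, 79, 77, 74, 76]
[145, 147, 146, 140, 147, 144, 149, 115, 32, 10, 9, 2, 12, 25, 1, 10, 4, 16, 15, 2, 13, 15, 4, 7, 19, 18, 11, 1, 11, 4, 13, 21, 2, 18, 0, 11, 8, 6, 8, 15, 19, 17, 25, 0, 6, 8, 18, 29, 34, 29, 36, 34, 37, 36, 34, 35, 33, 35, 35, 35]
[[309.22386323 158.76224622]
 [324.55363705 158.75026409]
 [305.00670122 196.29382187]
 [332.25403019 196.27110396]]
```

Call:
send_rows:
  plan:
    - [[0,0,0,0.1,-0.004,0,0],[0,0,0,0.1,0,0,0],[0,0,0,0.1,0,0,0],[0,0,0,0.1,0,0,0],[0,0,0,0,0,0,0],[0,0,0,0,0,0.1,0],[0,0,0,0,0,0.13,0],[0,0,0,0,0,0.13,0],[0,0,0,0,0,0.13,0],[0,0,0,0,0,0.13,0],[0,0,0,0,0,0.08,0],[0,0,0,0,0,0,0],[0,0,0,0,0,0,0]]

```text
clock: 11.38
position: [0.5923, -0.2314, 0.1575]
ee_rot: [0.602, 0.798, -0.0, -0.0]
ft_force: [0.2, -0.1, -1.0]
grip_width: 0.107
grasp_force: 69.9
```

Run:
```python
from h import *
o=get_obs();print({k:np.round(o[k],4).tolist() for k in("clock","position","ee_rot","ft_force")})
im=optics.camera("wrist")[:,:,::-1];t=optics.camera("scene")[:,:,::-1]
cv2.imwrite("pics/p3.png",np.hstack([im[60:360,170:470],cv2.resize(t[140:220,170:260],(340,300),interpolation=cv2.INTER_CUBIC)]))
```

```text
{'clock': 11.3833, 'position': [0.5923, -0.2314, 0.1575], 'ee_rot': [0.6021, 0.7984, -0.0001, -0.0005], 'ft_force': [0.2032, -0.1051, -0.9602]}
```

View pics/p3.png

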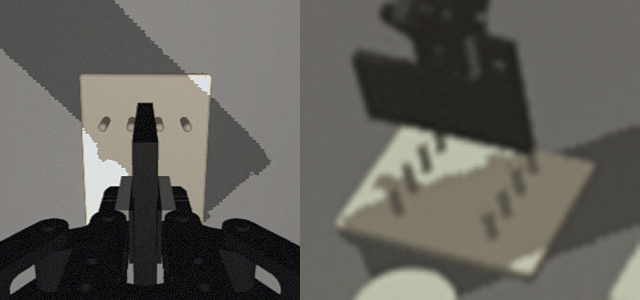

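The plate is over the middle slot, with its foot at crop col 145 midway between the pegs at cols 131 and 158. I'll lower it.

Call:
send_rows:
  plan:
    - [[0,0,0,0,0,0.08,0],[0,0,0,0,0,0.08,0],[0,0,0,0,0,0.06,0],[0,0,0,0,0,0.04,0],[0,0,0,0,0,0.03,0],[0,0,0,0,0,0.004,0],[0,0,0,0,0,0,0],[0,0,0,0,0,0,0]]

```text
clock: 12.15
position: [0.5925, -0.2324, 0.0992]
ee_rot: [0.603, 0.798, 0.0, 0.0]
ft_force: [-0.6, -0.2, -1.0]
grip_width: 0.104
grasp_force: 70.0
```

Call:
send_rows:
  plan:
    - [[0,0,0,0,0,0.004,0],[0,0,0,0,0,0.003,0],[0,0,0,0,0,0,0],[0,0,0,0,0,0,0]]

```text
clock: 12.48
position: [0.5927, -0.2323, 0.0984]
ee_rot: [0.603, 0.798, 0.0, 0.001]
ft_force: [-2.0, 0.8, 6.1]
grip_width: 0.1
grasp_force: 71.1
```

Call:
send_rows:
  plan:
    - [[0,0,0,0,0,-0.002,0],[0,0,0,0,0,0,0.2],[0,0,0,0,0,0,0.4],[0,0,0,0,0,0,0.45],[0,0,0,0,0,0,0.45],[0,0,0,0,0,0,0.45],[0,0,0,0,0,0,0.45],[0,0,0,0,0,-0.05,0.45],[0,0,0,0,0,-0.15,0.45],[0,0,0,0,0,-0.15,0.45],[0,0,0,0,0,-0.15,0.45],[0,0,0,-0.15,0,0,0.45],[0,0,0,-0.155,0,0,0.45],[0,0,0,0,0,0,0.45],[0,0,0,0,0,0,0.45]]

```text
clock: 13.73
position: [0.6084, -0.2931, 0.1981]
ee_rot: [0.604, 0.797, -0.001, 0.0]
ft_force: [1.1, 0.7, 0.2]
grip_width: 0.447
grasp_force: 0.0
```

Run:
```python
from h import *
import json
o=get_obs();print({k:np.round(o[k],4).tolist() for k in("clock","position","ee_rot","ft_force","grip_width")})
im=optics.camera("wrist")[:,:,::-1];cv2.imwrite("pics/w4.png",im)
json.dump({k:np.array(v).tolist() for k,v in o.items()},open("o4.json","w"))
# predicted: plate frame estimated from release pose
rel=np.array([.5927,-.2323,.0984]);Ri=R.from_quat(o["ee_rot"])
pl=lambda y,x,z:Ri.apply([y-.0265,x,.0864-z])+rel
print(proj("wrist",[pl(y,0,z) for y,z in((.06,.096),(-.01,.096),(-.01,.056),(-.06,.056))],o))
```

```text
{'clock': 13.7333, 'position': [0.6084, -0.2931, 0.1981], 'ee_rot': [0.6038, 0.7972, -0.0005, 0.0004], 'ft_force': [1.1004, 0.7334, 0.1682], 'grip_width': 0.4474}
[[319.23095778  58.21682834]
 [318.93622671 170.846512  ]
 [318.29012418 161.75090663]
 [318.16566566 221.7366478 ]]
```

View pics/w4.png

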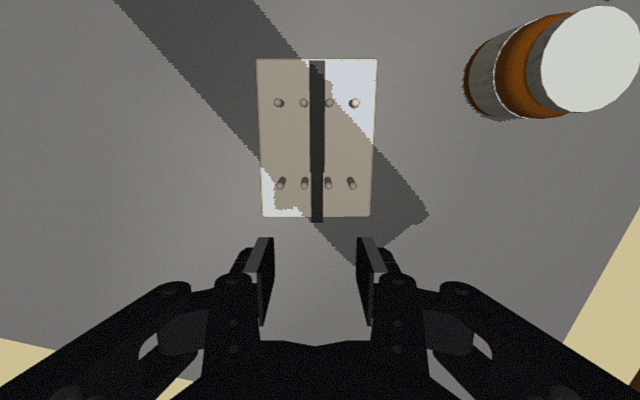

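The plate stands upright in the middle slot (col 317), with the shoulder end at row 222 where predicted. The fingers straddle its plane, so I'll regrip at the shoulder.

Call:
send_rows:
  plan:
    - [[0,0,0,0,0.001,0.1,0.45],[0,0,0,0,0,0.14,0.45],[0,0,0,0,0,0.14,0.45],[0,0,0,0,0,0.12,0.45],[0,0,0,0,0,0.08,0.45],[0,0,0,0,0,0.05,0.45],[0,0,0,0,0,0.025,0.45],[0,0,0,0,0,0,0],[0,0,0,0,0,0,0],[0,0,0,0,0,0,0],[0,0,0,0,0,0,0],[0,0,0,0,0,0,0],[0,0,0,0,0,0,0],[0,0,0,0,0,0,0]]
  squeeze: 90

```text
clock: 14.95
position: [0.6099, -0.291, 0.0681]
ee_rot: [0.603, 0.798, 0.001, 0.001]
ft_force: [-1.9, 1.8, 6.5]
grip_width: 0.089
grasp_force: 90.1
```

Call:
send_rows:
  plan:
    - [[0,0,0,0,0,-0.02,0],[0,0,0,0,0,-0.04,0],[0,0,0,0,0,-0.08,0],[0,0,0,0,0,-0.12,0],[0,0,0,0,0,-0.14,0],[0,0,0,0,0,-0.14,0],[0,0,0,0,0,-0.14,0],[0,0,0,0,0,-0.14,0],[0,0,0,0,0,-0.105,0],[0,0,0.0601,0,0,0,0],[0,0,0.0601,0,0,0,0],[0,0,0.0601,0,0,0,0],[0,0,0.0601,0,0,0,0],[0,0,0.0601,0,0,0,0],[0,0,0.0601,0,0,0,0],[0,0,0,0,0,0,0]]

```text
clock: 16.28
position: [0.609, -0.2907, 0.252]
ee_rot: [0.795, 0.606, 0.0, 0.0]
ft_force: [0.2, 0.3, -1.7]
grip_width: 0.09
grasp_force: 89.1
```

Call:
send_rows:
  plan:
    - [[0,0,0,0.1257,-0.0702,0,0],[0,0,0,0.1257,-0.0702,0,0],[0,0,0,0.1257,-0.0702,0,0],[0,0,0,0.1257,-0.0702,0,0],[0,0,0,0.1257,-0.0702,0,0],[0,0,0,0.1257,-0.0702,0,0],[0,0,0,0.1257,-0.0702,0,0],[0,0,0,0.1257,-0.0702,0,0],[0,0,0,0.1257,-0.0702,0,0],[0,0,0,0.1257,-0.0702,0,0],[0,0,0,0.1257,-0.0702,0,0],[0,0,0,0.1257,-0.0702,0,0],[0,0,0,0.1257,-0.0702,0,0],[0,0,0,0.1257,-0.0702,0,0],[0,0,0,0.1257,-0.0702,0,0],[0,0,0,0.1257,-0.0702,0,0],[0,0,0,0.1257,-0.0702,0,0],[0,0,0,0.1257,-0.0702,0,0],[0,0,0,0.1257,-0.0702,0,0],[0,0,0,0.1257,-0.0702,0,0]]

```text
clock: 17.95
position: [0.4685, 0.2688, 0.2522]
ee_rot: [0.793, 0.609, 0.0, 0.0]
ft_force: [1.0, 0.5, -2.1]
grip_width: 0.093
grasp_force: 89.1
```

Call:
send_rows:
  plan:
    - [[0,0,0,0,0,0,0],[0,0,0,0,0,0,0],[0,0,0,0,0,0,0]]

```text
clock: 18.2
position: [0.4693, 0.2671, 0.2519]
ee_rot: [0.793, 0.609, 0.0, 0.0]
ft_force: [0.5, -0.8, -2.0]
grip_width: 0.087
grasp_force: 89.1
```

Run:
```python
from h import *
import json
o=get_obs();print({k:np.round(o[k],4).tolist() for k in("clock","joint_pos","position","ee_rot","ft_force")})
im=optics.camera("wrist")[:,:,::-1];cv2.imwrite("pics/w5.png",im)
t=optics.camera("scene")[:,:,::-1];cv2.imwrite("pics/s5.png",t);cv2.imwrite("pics/t5.png",optics.camera("top")[:,:,::-1])
json.dump({k:np.array(v).tolist() for k,v in o.items()},open("o5.json","w"))
cv2.imwrite("pics/p5.png",np.vstack([im[:300],cv2.resize(t[160:340,340:480],(640,300),interpolation=cv2.INTER_CUBIC)*1]))
```

```text
{'clock': 18.2, 'joint_pos': [-0.9646, 0.1387, 0.4009, 1.7029, -0.0554, 1.311, -0.815], 'position': [0.4693, 0.2671, 0.2519], 'ee_rot': [0.7934, 0.6087, 0.0001, 0.0002], 'ft_force': [0.4729, -0.836, -1.9595]}
```

View pics/p5.png

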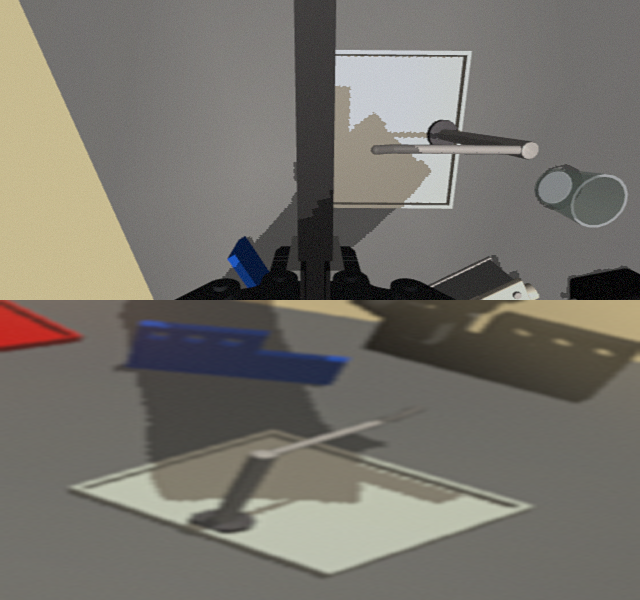

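The wrist view (top) shows the rod from tip (374,150) to post (530,150), running along tool y. The scene crop (bottom) shows the held plate at upper right with its holes visible. Next I compare the predicted hole positions and the rod in the tool frame.

Run:
```python
from h import *
import json
o=json.load(open("o5.json"));Ri=R.from_quat(o["ee_rot"]);p=np.array(o["position"])
tl=lambda P:Ri.inv().apply(P-p).round(4)
print("tip",tl(onz("wrist",[(374,149.5)],.166,o)),onz("wrist",[(374,149.5)],.166,o))
im=cv2.imread("pics/w5.png");g=cv2.cvtColor(im,cv2.COLOR_BGR2GRAY)
for c in(380,410,440,470,500): 
    r=np.where(g[140:162,c]<10000)[0]; print(c,g[138:164,c].tolist())
print("rod",tl(onz("wrist",[(410,150),(440,150),(470,150),(500,150)],.16,o)),"post",tl(onz("wrist",[(530,150)],.164,o)))
pl=lambda y,z:Ri.apply([y+.0345,-0.005*0,.056-z])+p
n=("ha","hb","hc","tabtop60","tabtop-10","bl60,0","bl-60,0","sh-60")
Q=[pl(*a) for a in((.0065,.076),(.027,.076),(.0475,.076),(.06,.096),(-.01,.096),(.06,0),(-.06,0),(-.06,.056))]
s=proj("scene",Q);print(dict(zip(n,s.round(1).tolist())));print("wrist tabtop-10,60",proj("wrist",[Q[4],Q[3]],o))
z=cv2.resize(cv2.imread("pics/s5.png")[160:260,400:500],(600,600),interpolation=cv2.INTER_CUBIC)
z=cv2.convertScaleAbs(z,alpha=1.6,beta=20)
for q in s:cv2.circle(z,tuple(int(v) for v in (q-[400,160])*6+3),3,(0,0,255),1)
cv2.imwrite("pics/z5.png",z)
```

```text
tip [[0.0405 0.0374 0.0859]] [[0.51591154 0.29645053 0.166     ]]
380 [145, 148, 146, 143, 144, 148, 140, 78, 88, 102, 103, 103, 101, 105, 91, 87, 116, 149, 144, 142, 144, 142, 141, 147, 141, 143]
410 [204, 204, 202, 201, 204, 205, 170, 88, 97, 112, 120, 116, 109, 99, 92, 105, 146, 141, 141, 141, 142, 139, 140, 142, 140, 142]
440 [47, 75, 89, 90, 85, 87, 76, 116, 153, 166, 178, 181, 176, 168, 145, 127, 204, 201, 203, 199, 200, 204, 202, 202, 201, 203]
470 [56, 45, 46, 50, 51, 48, 52, 112, 147, 163, 176, 180, 179, 171, 154, 126, 99, 123, 116, 121, 117, 118, 119, 122, 122, 118]
500 [56, 55, 55, 61, 54, 41, 52, 84, 143, 159, 170, 177, 177, 172, 163, 135, 91, 118, 115, 118, 119, 115, 117, 111, 121, 118]
rod [[0.0394 0.0625 0.0919]
 [0.0394 0.0824 0.0919]
 [0.0394 0.1024 0.0919]
 [0.0394 0.1223 0.092 ]] post [[0.0398 0.1396 0.088 ]]
{'ha': [453.6, 179.1], 'hb': [462.3, 184.9], 'hc': [471.3, 190.8], 'tabtop60': [479.7, 187.1], 'tabtop-10': [449.0, 167.1], 'bl60,0': [466.8, 220.2], 'bl-60,0': [420.0, 187.3], 'sh-60': [424.8, 168.4]}
wrist tabtop-10,60 [[317.88522069 257.1284338 ]
 [318.41723142 -24.38807501]]
```

View pics/z5.png

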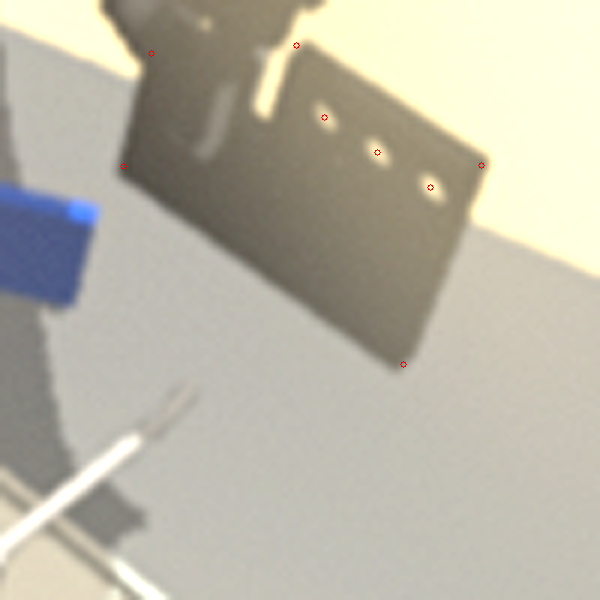

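The predicted hole and corner points fall on the image features within about 1 px (hole_a at crop (325,117)), so the grasp is as modelled. I'll lower to tip height and advance in steps, checking forces.

Call:
send_rows:
  plan:
    - [[0,0,0,0,0,0.1,0],[0,0,0,0,0,0.13,0],[0,0,0,0,0,0.13,0],[0,0,0,0,0,0.1,0],[0,0,0,0,0,0.05,0],[0,0,0,0,0,0.02,0],[0,0,0,0,0,0,0],[0,0,0,0,0.04,0,0],[0,0,0,0,0.04,0,0],[0,0,0,0,0.04,0,0],[0,0,0,0,0,0,0],[0,0,0,0,0,0,0]]

```text
clock: 19.35
position: [0.493, 0.2612, 0.146]
ee_rot: [0.794, 0.608, 0.0, 0.0]
ft_force: [1.2, 0.4, -1.3]
grip_width: 0.089
grasp_force: 89.2
```

Run:
```python
from h import *
o=get_obs();print({k:np.round(o[k],4).tolist() for k in("clock","position","ee_rot","ft_force")})
Ri=R.from_quat(o["ee_rot"]);p=o["position"]
im=optics.camera("wrist")[:,:,::-1].copy();t=optics.camera("scene")[:,:,::-1].copy();cv2.imwrite("pics/w6.png",im);cv2.imwrite("pics/s6.png",t)
tip=np.array([.516,.2970,.166]);print("tip exp wrist",proj("wrist",[tip],o),"scene",proj("scene",[tip]))
g=cv2.cvtColor(im,cv2.COLOR_BGR2GRAY);u,v=proj("wrist",[tip],o)[0].astype(int)
np.set_printoptions(linewidth=250)
print(u,v);print(g[v-24:v+26:2,u-20:u+60:3])
pl=lambda y,z:Ri.apply([y+.0345,0,.056-z])+p
u,v=proj("scene",[pl(.0065,.076)])[0].round().astype(int);print("hole scene",u,v);print(cv2.cvtColor(t,cv2.COLOR_BGR2GRAY)[v-12:v+16,u-14:u+16])
```

```text
{'clock': 19.35, 'position': [0.493, 0.2612, 0.146], 'ee_rot': [0.7942, 0.6076, 0.0003, 0.0002], 'ft_force': [1.2188, 0.4086, -1.2906]}
tip exp wrist [[356.10598434 186.20455453]] scene [[430.77295444 223.56097555]]
356 186
[[146 142 147 146 147 145 151 146 144 145 142 148 149 147 147 146 148 144 145 145 145 144 145 144 149 143 145]
 [149 147 147 147 147 147 148 147 147 144 147 147 143 147 145 146 145 142 145 143 147 146 143 138 140 142 143]
 [147 148 149 147 145 148 145 145 151 142 146 148 148 143 146 143 142 145 145 147 143 143 146 142 142 142 146]
 [145 146 146 147 148 148 142 146 147 143 146 143 144 147 147 145 143 147 145 139 148 144 143 142 145 143 142]
 [144 148 145 147 146 144 148 146 145 146 148 149 143 145 145 144 146 145 149 147 147 145 145 145 145 138 143]
 [145 149 148 148 146 149 150 144 147 148 149 143 147 143 146 140 144 148 146 146 143 145 146 143 143 144 146]
 [151 145 151 147 147 148 146 146 148 146 148 145 145 147 144 146 149 148 147 144 146 141 148 145 144 145 141]
 [148 145 148 144 147 146 141 145 149 151 150 146 143 141 147 109  91  72  72  76  74  73  72  75  
[... 4663 characters left out ...]
 35  35  35  37  37  36  37  36  39  39  38  38  41  40  41  41  39  43  43  43  48]
 [ 66  88  99  97  85  64  45  37  35  33  38  35  37  37  35  37  37  36  36  37  38  40  40  41  40  40  43  45  44  49]
 [ 92 101  94  76  58  41  34  34  35  36  35  37  39  37  37  37  37  38  37  40  39  37  40  38  40  42  41  45  44  49]
 [102  95  75  50  38  34  33  34  38  37  35  36  36  36  38  39  36  37  38  40  38  39  39  39  39  41  41  44  45  47]
 [ 92  70  48  39  33  36  36  36  37  36  35  37  37  35  37  37  37  37  37  39  39  38  39  40  41  41  41  44  44  46]
 [ 63  44  37  35  35  35  34  39  36  36  36  34  37  36  37  37  38  38  38  39  37  40  37  40  39  40  42  42  45  46]]
```

Call:
send_rows:
  plan:
    - [[0,0,0,0,0,-0.005,0],[0,0,0,0,0.02,0,0],[0,0,0,0,0.02,0,0],[0,0,0,0,0.015,0,0],[0,0,0,0,0.015,0,0],[0,0,0,0,0,0,0],[0,0,0,0,0,0,0]]

```text
clock: 20.03
position: [0.5058, 0.2578, 0.1465]
ee_rot: [0.794, 0.608, -0.0, 0.0]
ft_force: [0.3, 0.9, -2.3]
grip_width: 0.092
grasp_force: 89.1
```

Call:
send_rows:
  plan:
    - [[0,0,0,0,0.015,0,0],[0,0,0,0,0.015,0,0],[0,0,0,0,0,0,0],[0,0,0,0,0,0,0]]

```text
clock: 20.37
position: [0.5115, 0.2562, 0.1463]
ee_rot: [0.794, 0.608, -0.0, 0.0]
ft_force: [0.3, -0.7, -2.2]
grip_width: 0.091
grasp_force: 88.9
```

Run:
```python
from h import *
o=get_obs();print({k:np.round(o[k],4).tolist() for k in("clock","position","ee_rot","ft_force","torque")})
Ri=R.from_quat(o["ee_rot"]);p=o["position"]
t=optics.camera("scene")[:,:,::-1].copy();cv2.imwrite("pics/s7.png",t)
np.set_printoptions(linewidth=250)
pl=lambda y,z,x=0:Ri.apply([y+.0345,x,.056-z])+p
h=[pl(.0065,.076),pl(.027,.076),pl(.0475,.076)];print(proj("scene",h).round(1),h[0])
u,v=proj("scene",h[:1])[0].round().astype(int);print(u,v);print(cv2.cvtColor(t,cv2.COLOR_BGR2GRAY)[v-9:v+10,u-14:u+14])
```

```text
{'clock': 20.3667, 'position': [0.5115, 0.2562, 0.1463], 'ee_rot': [0.7939, 0.608, -0.0002, 0.0001], 'ft_force': [0.2743, -0.7119, -2.2339], 'torque': [-0.0984, 0.045, 0.002]}
[[429.  225.2]
 [436.9 231.1]
 [445.  237.2]] [0.52218419 0.29577073 0.16633174]
429 225
[[ 34  33  33  32  44  65  84  99  87  59  39  36  35  42  56  73  90 100 106 104 103 103 104 104 104 103 103 104]
 [ 33  35  33  31  42  66  90  97  77  46  33  36  37  36  40  50  66  88 100 105 105 103 104 103 103 104 104 104]
 [ 34  35  34  30  45  74  96  96  68  38  33  33  38  37  37  40  50  66  83  97 103 105 105 103 105 104 104 105]
 [ 40  42  34  34  52  80 100  92  54  32  34  35  35  37  39  39  45  51  63  76  91 102 104 103 105 104 104 104]
 [ 55  50  37  38  59  85  99  84  47  32  34  33  37  34  36  40  45  47  50  57  71  86  97 104 105 104 103 104]
 [ 61  48  33  41  68  93  99  73  40  32  32  34  36  34  34  36  42  47  52  49  54  63  80  97 103 104 104 105]
 [ 62  45  34  43  70  98  94  61  37  33  32  34  34  34  33  34  40  45  48  49  49  53  62  78  92 102 104 105]
 [ 61  42  35  40  59  82  82 
[... 650 characters left out ...]
  51  51]
 [ 33  35  34  35  33  32  33  33  38  58  81  93 102  96  74  49  34  34  36  35  36  36  38  37  39  39  43  50]
 [ 33  33  34  32  32  31  33  43  60  83  99 101  92  73  50  36  33  36  38  37  39  39  41  39  38  38  40  44]
 [ 32  34  34  34  33  33  43  62  86 100 101  91  71  48  38  34  34  35  39  38  38  41  48  51  41  37  37  40]
 [ 35  35  31  31  37  49  65  86  99  96  84  65  46  37  34  35  35  35  38  40  41  42  50  56  47  40  39  38]
 [ 33  33  34  38  61  80  93  99  95  76  56  41  34  33  34  34  36  37  38  40  40  41  45  51  45  38  36  39]
 [ 32  33  40  61  85 100 102  92  73  52  37  33  35  35  34  35  35  36  36  41  40  41  41  42  41  39  38  39]]
```

Call:
send_rows:
  plan:
    - [[0,0,0,0,0.01,0.005,0],[0,0,0,0,0.01,0.005,0],[0,0,0,0,0.01,0.006,0],[0,0,0,0,0.01,0.006,0],[0,0,0,0,0,0,0],[0,0,0,0,0,0,0]]

```text
clock: 20.92
position: [0.5194, 0.2542, 0.1421]
ee_rot: [0.794, 0.608, -0.0, 0.0]
ft_force: [0.4, 0.6, -0.9]
grip_width: 0.096
grasp_force: 89.1
```

Call:
send_rows:
  plan:
    - [[0,0,0,0,0.02,0.002,0],[0,0,0,0,0.02,0.002,0],[0,0,0,0,0.02,0.002,0],[0,0,0,0,0.02,0,0],[0,0,0,0,0.02,0,0],[0,0,0,0,0.02,0,0],[0,0,0,0,0.015,0,0],[0,0,0,0,0,0,0],[0,0,0,0,0,0,0]]

```text
clock: 21.67
position: [0.5454, 0.2472, 0.1409]
ee_rot: [0.794, 0.608, -0.0, -0.0]
ft_force: [0.8, -0.5, -2.1]
grip_width: 0.086
grasp_force: 89.1
```

Call:
send_rows:
  plan:
    - [[0,0,0,0,0,0.01,0],[0,0,0,0,0,0.01,0],[0,0,0,0,0,0,0],[0,0,0,0,0,0,0]]

```text
clock: 22.0
position: [0.545, 0.2473, 0.1368]
ee_rot: [0.794, 0.608, -0.0, -0.0]
ft_force: [-0.1, -0.7, -0.3]
grip_width: 0.09
grasp_force: 89.1
```

Call:
send_rows:
  plan:
    - [[0,0,0,0,0,0.004,0],[0,0,0,0,0,0,0],[0,0,0,0,0,0,0]]

```text
clock: 22.25
position: [0.5452, 0.2473, 0.1362]
ee_rot: [0.794, 0.608, 0.0, -0.0]
ft_force: [-0.1, 0.5, -1.5]
grip_width: 0.091
grasp_force: 89.1
```

Call:
send_rows:
  plan:
    - [[0,0,0,0,0,0.004,0],[0,0,0,0,0,0,0],[0,0,0,0,0,0,0]]

```text
clock: 22.5
position: [0.5454, 0.2473, 0.1355]
ee_rot: [0.794, 0.608, 0.0, -0.0]
ft_force: [0.7, 0.5, -0.6]
grip_width: 0.09
grasp_force: 89.4
```

Call:
send_rows:
  plan:
    - [[0,0,0,0,0,0.003,0],[0,0,0,0,0,0,0],[0,0,0,0,0,0,0]]

```text
clock: 22.75
position: [0.5454, 0.2475, 0.1352]
ee_rot: [0.794, 0.608, 0.0, -0.0]
ft_force: [-0.8, 0.3, 3.6]
grip_width: 0.088
grasp_force: 89.8
```

Call:
send_rows:
  plan:
    - [[0,0,0,0,0,-0.001,0],[0,0,0,0,0,0,0.12],[0,0,0,0,0,0,0.16],[0,0,0,0,0,0,0.2],[0,0,0,0,0,0,0.25],[0,0,0,0,0,0,0.3],[0,0,0,0,0,0,0.4],[0,0,0,0,0,0,0.45],[0,0,0,0,0,0,0.45],[0,0,0,0,0,0,0.45],[0,0,0,0,0,0,0.45],[0,0,0,0,0,-0.02,0.45],[0,0,0,0,0,-0.05,0.45],[0,0,0,0,0,-0.1,0.45],[0,0,0,0,0,-0.15,0.45],[0,0,0,0,0,-0.15,0.45],[0,0,0,0,0,-0.15,0.45],[0,0,0,0,0,0,0.45]]

```text
clock: 24.25
position: [0.5475, 0.2479, 0.2664]
ee_rot: [0.794, 0.608, 0.005, 0.0]
ft_force: [0.4, -0.7, 0.4]
grip_width: 0.446
grasp_force: 0.0
```

Call:
send_rows:
  plan:
    - [[0,0,0,-0.1,-0.1,0,0.45],[0,0,0,-0.1,-0.1,0,0.45],[0,0,0,-0.1,-0.1,0,0.45],[0,0,0,-0.1,-0.1,0,0.45],[0,0,0,-0.1,-0.1,0,0.45],[0,0,0,0,0,0,0.45],[0,0,0,0,0,0,0.45],[0,0,0,0,0,0,0.45],[0,0,0,0,0,0,0.45],[0,0,0,0,0,0,0.45],[0,0,0,0,0,0,0.45],[0,0,0,0,0,0,0.45],[0,0,0,0,0,0,0.45],[0,0,0,0,0,0,0.45]]

```text
clock: 25.42
position: [0.4228, 0.1768, 0.2589]
ee_rot: [0.794, 0.608, -0.0, 0.0]
ft_force: [-0.9, 0.1, -0.3]
grip_width: 0.451
grasp_force: 0.0
```

Run:
```python
from h import *
o=get_obs();print({k:np.round(o[k],4).tolist() for k in("clock","position","ft_force")})
t=optics.camera("scene")[:,:,::-1].copy();cv2.imwrite("pics/s8.png",t);a=cv2.imread("pics/scene0.png")
# expected hanging plate outline in scene
yaw=np.radians(-15.0);X=np.array([np.cos(yaw),np.sin(yaw),0]);Y=np.array([-np.sin(yaw),np.cos(yaw),0]);Z=np.array([0,0,1.])
h=np.array([.5454,.2475,.1352])+.041*Y+.020*Z
pt=lambda y,z:h+(y-.0065)*Y+(z-.076)*Z
pts=[pt(.06,.096),pt(-.01,.096),pt(-.01,.056),pt(-.06,.056),pt(-.06,0),pt(.06,0)]
s=proj("scene",pts);print(s.round(1))
g=cv2.cvtColor(t,cv2.COLOR_BGR2GRAY);m=np.zeros_like(g);cv2.fillPoly(m,[s.round().astype(np.int32)],255)
d=((g<70)&(cv2.cvtColor(a,cv2.COLOR_BGR2GRAY)>75)).astype(np.uint8)*255
d[:,:330]=0;n,l,st,ce=cv2.connectedComponentsWithStats(d)
i=l[m>0];i=np.bincount(i[i>0]).argmax();b=(l==i);print("dark comp",st[i],"IoU",(b&(m>0)).sum()/(b|(m>0)).sum())
c=max(cv2.findContours(b.astype(np.uint8),0,1)[0],key=cv2.contourArea);print(cv2.approxPolyDP(c,3,True)[:,0].tolist())
# cell/jar/beaker/supply unmoved
for nm,(x0,y0,x1,y1) in dict(cell=(240,225,335,275),jar=(180,208,222,260),beaker=(303,283,342,327),supply=(208,248,275,308)).items():
    r=cv2.matchTemplate(t[y0-10:y1+10,x0-10:x1+10],a[y0:y1,x0:x1],cv2.TM_CCOEFF_NORMED);print(nm,cv2.minMaxLoc(r)[1::2])
```

```text
{'clock': 25.4167, 'position': [0.4228, 0.1768, 0.2589], 'ft_force': [-0.8819, 0.1355, -0.3443]}
[[440.1 247.8]
 [412.5 226.6]
 [409.5 238.6]
 [391.6 224.5]
 [388.5 240.2]
 [430.8 274.7]]
dark comp [ 351  172   91  103 3216] IoU 0.3580060422960725
[[352, 175], [358, 182], [351, 187], [351, 241], [357, 242], [352, 246], [383, 248], [390, 243], [399, 248], [416, 235], [419, 238], [402, 252], [430, 274], [441, 247], [415, 227], [408, 236], [390, 224], [392, 218], [398, 217], [389, 215], [386, 207], [364, 201], [371, 174], [395, 179], [371, 172], [368, 187], [361, 183], [361, 188]]
cell (0.99672532081604, (10, 10))
jar (0.9996957778930664, (10, 10))
beaker (0.997897744178772, (10, 10))
supply (0.9990178346633911, (10, 10))
```

The hanging plate's observed corners, (441,247), (415,227), (408,236), (390,224) and (430,274), match the level prediction within about 2–3 px. The cell and the bystanders are unmoved.

```bash
python3 -c "
from workcell import job;print(job.hand_in())"
```

```text
the job is handed in; nothing more can be done
None
```

The plate was rocked free, stood upright in the rack, regripped by the shoulder and hung level on the white stand's hook by hole_a. The cell, jar, beaker and supply are unmoved, and the job was handed in at about 25 s of robot time, with no verdict returned.

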